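# Fetch the tin through the two-gate pass box

### The job

Get the tin out of the culture cabinet's pass box without ever having both gates open: first press down on the blue handle of the inner gate until you feel that it is fully shut, and only then raise the gate with the orange handle all the way. Rake the tin out with the bent rod so that it stands upright on the worktop, clear of the doorway, lay the rod down on the worktop outside the doorway, and push the outer gate fully shut again. Leave the jars and mills round about where they stand.

Things in the scene. Friction and masses are not known exactly. Their poses are not given: they have to be found in the camera images.
- pass_box: Fixed white pass box with a clear roof, joined to a small white cabinet. Origin on the worktop under the middle of the outer gate; +y points out of the doorway, square to the gate, -x to the side nearer the robot. Outer gate at y = 0, inner gate at y = -156 mm, each 10 mm thick between guide posts at x = +-110 mm (16 x 26 mm, 154 mm high). Cabinet behind: y -172 to -282 mm, 155 mm high.
- chamber (a point): Middle of the chamber's floor, at y = -75 mm in the box's frame (same axes). The chamber is 150 mm deep (y) and 200 mm wide inside (x from -100 to +100 mm), with no floor of its own (the worktop) and no sill; 94 mm clear height under the clear roof, whose top is at 102 mm.
- inner_gate (a joint): Height in m by which the inner gate (between chamber and cabinet, blue handle) stands up: 0 = fully shut, 0.085 = fully raised. It starts anywhere from shut to 35 mm up. Stays where it is left: a downward push of about 3 N moves it, until it stands on its stop.
- outer_gate (a joint): Height in m by which the outer gate (doorway to the worktop, orange handle) stands up: 0 = fully shut (start), 0.085 = fully raised. Slides straight up; lifting takes about 6 N, pushing down about 3 N; it stays where it is left. Its lower edge is 2 mm above the worktop when shut.
- inner_handle (a point): Middle of the top face of the inner gate's blue handle, a level bar 76 mm along the box's x, 16 mm along its y, 14 mm high, on two 8 mm stalks, 35 mm of free space between the bar and the gate's edge; the top face is 145 mm above the worktop when shut. It rises with the gate.
- outer_handle (a point): The same point on the outer gate's orange handle, a bar of the same shape and height. Frame axes as the box's.
- tin: Plain half-height food tin with red stripes, 73 mm diameter, 57 mm high, about 0.25 kg; origin at the centre of its underside. Starts standing in the chamber, 55 to 80 mm inside the outer gate, 5 to 28 mm to the +x side of its middle, with room for the bent rod to pass on the -x side.
- rod: Loose L-shaped rake, 0.16 kg, lying flat in front of the box. Origin under the middle of its dark wooden handle, 16 mm wide (x), 70 mm long (y from -35 to +35 mm), 22 mm high. A 10 mm square steel bar (z 7 to 17 mm) runs from it along -y to y = -215 mm, where it is bent square to +x.
- rod_tip (a point): Middle of the rod's bent arm: at x +25, y -215, z +17 mm in the rod's frame. The arm is a blade 10 mm thick (y -210 to -220 mm), reaching from x = -5 to +50 mm, 34 mm high, standing on the worktop.
- spice_jar: Bystander: spice jar with black cap, 44 mm diameter, 105 mm high; origin at the centre of its underside.
- salt_mill: Bystander: white salt mill, 45 mm diameter, 139 mm high; origin under its centre.
- pepper_mill: Bystander: black and grey pepper mill, 45 mm diameter, 139 mm high; origin under its centre.
- jam_jar: Bystander: jam jar with white lid, 68 mm diameter, 84 mm high; origin under its centre.

How it is judged:
By the outcome, as a careful person would: the job done as asked, in the order asked, and still so for the second after the job is handed in, with the robot touching nothing.
It also fails if it takes over 72 s, if anything falls off the work surface, if the arm or the gripper's body presses on something with over 40 N, if the wrist force passes 120 N, or if a joint passes its speed limit or range.

### The arm

A 6-joint arm with a two-finger parallel gripper is mounted at the origin on a cart in front of the work surface, level with it; the furniture and walls round the work are solid. World frame = base frame: x ahead of the robot, y to its left, z up, the work surface at z = 0. Lengths are in m, angles in rad, forces in N, time in s.
With the tool pointing down it reaches from about 0.325 to 0.75 m from the base axis. Payload 7.6 kg.
Tool frame: the origin (TCP) lies on the centre line of the jaws, within the pads' length; the fingertips stand 11 mm ahead of it and the grasp point (between the pads) lies 8 mm behind it (bot.tip_reach is the distance from the TCP to the fingertips, in m); z points along the fingers, y is the line along which they close (so a half turn about z gives the same grasp; the last joint's range is limited). The gripper opens to 85 mm and grips with 20 to 120 N. Pads are 22 mm wide; open, the fingers measure 114 mm over their backs; the gripper's body (76 mm by 85 mm) begins 54 mm behind the grasp point. The pads swing forward as they close: fully open they stand 13 mm farther back than shut.
Start: joints at [-1.328, 0.052, 1.401, -0, 1.689, -0.07], TCP at [0.162, -0.5, 0.242] pointing down, gripper open.
Joint ranges: [-2.9, 2.9], [-0.91, 2.17], [0.12, 2.37], [-1.06, 4.2], [0.26, 2.73], [-2.93, 2.93]. Speed limits (rad/s): [2.57, 2.57, 3.01, 3.14, 3.14, 3.14].

### API

Orientations are given as [roll, pitch, yaw] about the fixed x, y, z axes, in that order (R = Rz(yaw) Ry(pitch) Rx(roll)).
In Python, from workcell import bot, optics gives the robot as it stands.
- The arm moves only by the tool drive_tool, never from a script. Its argument "moves" is a list of rows, each a list of 2 entries, a list of its own where there are three numbers: the shift along the tool's x, y, z in mm, then the turn, a rotation vector about the tool's x, y, z in rad. A call has 1 to 10 rows; each row shifts and turns the commanded pose from where the row before left it, along the tool's axes as they then stand; what a row does not reach is not made up. A row lasts 1/10 s, in which the tool goes at most 50 mm and 8.59 degrees, less where a joint would pass 70% of its speed; a pose out of reach is approached as far as the arm can. A call with a gripper value outside its range is refused whole. "grip" is the finger opening in mm, from 0 to 85.4, set as the call begins (left out, the last holds). The fingers move at their own pace and stop on an object; "grip_force" is the grip in N (left out, the last holds). Time passes only in rows, so rows that do not move let the fingers close. It gives the time, the measured TCP pose, the force, the opening and the grip force at its end, in the units of the state.
- bot.read_state(): the state, without advancing time (a new reading comes with each control period).
- optics.snapshot(name): name is "scene" or "top" or "wrist"; returns a dict with "color" (420x560x3 uint8, blue, green, red), "fx", "fy", "cx", "cy" (pixels), "distortion" ([k1, k2, p1, p2, k3] as OpenCV has them; the pictures are not rectified), "world_from_camera" (4x4, takes a point from camera to world coordinates); the wrist camera has in their place "tool_from_camera" (4x4, takes a point from camera to tool coordinates, whose origin is the TCP and whose axes are the flange's). Camera axes: x right, y down, z forward; pixel columns grow to the right and rows downward; lengths in m; the calibration is good to about 2 mm. A picture is of the moment at which its call begins: read the wrist's pose just before it. There is no depth.
- bot.sign_off(): hands the job in; it is judged then, once.
The state is a dict: "time_s": time; "joints": joint angles; "dq": joint speeds; "joint_efforts": joint torques, N m; "ee_pos": TCP position; "tool_rot": TCP orientation; "contact_force": force on the tool from outside, world axes, zero at the start; "torque": the same for the moment, N m; "width": opening from 0.0 (shut) to 1.0 (fully open); "grip_force": force on a finger pad.
Only numpy, scipy, OpenCV 4.12 (cv2) and the standard library are available. Lean on these libraries where they do the work, as an engineer would, in place of code of your own. Each camera call takes 0.05 s, during which the arm holds its last target. There are 200 camera calls.

## Working session

There is one attempt and no reset: what is moved stays moved. The work goes in short steps, Python scripts to look and compute and a tool call to move; the robot and the scene stay as the last step left them, time stands still between calls to the robot, and variables do not carry over. Pictures are saved under pics/ and viewed, at most 10 in all, crops included, and the job is handed in when it is done.

Besides the shell and the picture viewer there is one more tool, called after "Request:" by a JSON object that holds its "method" and its "body". drive_tool: Moves the arm, as the interface text tells. Its arguments: {"type":"object","properties":{"moves":{"type":"array"},"grip":{"type":"number"},"grip_force":{"type":"number"}},"required":["moves"]}

```bash
mkdir -p pics; ls; python3 - <<'E'
from workcell import bot, optics
import cv2,numpy as np
s=bot.read_state();print({k:np.round(v,3).tolist() if not isinstance(v,str) else v for k,v in s.items()}, bot.tip_reach)
for n in("scene","top"):
    d=optics.snapshot(n);cv2.imwrite(f"pics/{n}0.png",d["color"]);print(n,d["fx"],d["cx"],d["cy"],d["distortion"],np.round(d["world_from_camera"],3).tolist())
E
```

```text
pics
{'time_s': 0.0, 'joints': [-1.328, 0.053, 1.402, 0.0, 1.689, -0.07], 'dq': [0.001, 0.003, -0.0, 0.002, -0.0, 0.0], 'joint_efforts': [0.001, -38.168, -36.018, 0.0, 0.006, 0.0], 'ee_pos': [0.162, -0.499, 0.241], 'tool_rot': [-3.14, -0.0, 0.313], 'contact_force': [-0.626, -0.922, 0.268], 'torque': [-0.049, 0.003, 0.015], 'grip_force': 0.0, 'width': 0.999} 0.011
scene 415.44419634732446 280.6829315651325 215.42812138097918 [-0.12865233  0.          0.          0.          0.        ] [[-0.637, -0.493, 0.593, 0.041], [-0.771, 0.421, -0.478, 0.599], [-0.013, -0.761, -0.648, 0.681], [0.0, 0.0, 0.0, 1.0]]
top 436.21799038061505 277.7572112611993 208.58245288907057 [-0.10302859  0.          0.          0.          0.        ] [[-0.015, -0.988, 0.156, 0.444], [-1.0, 0.016, 0.008, 0.158], [-0.01, -0.156, -0.988, 0.967], [0.0, 0.0, 0.0, 1.0]]
```

View pics/scene0.png

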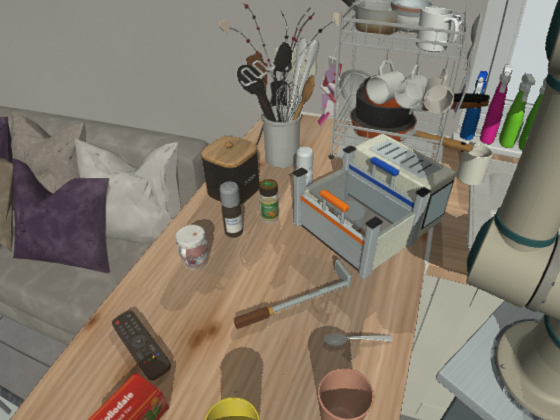

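View pics/top0.png

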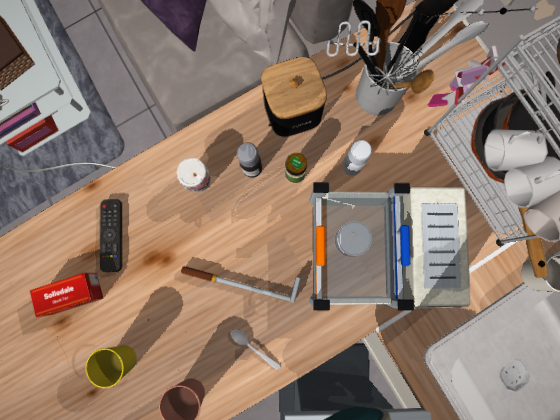

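The scene view shows the orange outer handle at (333,200), the blue handle at (384,166) and the rod from (252,317) to (345,272). In the top view the black post caps are near (321,189), (402,188), (320,304) and (404,302). The tin lid is at about (354,239), the rod handle at (197,272) and the blade at (295,288).

```bash
cat > h.py <<'E'
from workcell import bot, optics
import cv2,numpy as np
def ray(d,uv):
    K=np.array([[d["fx"],0,d["cx"]],[0,d["fy"],d["cy"]],[0,0,1]])
    p=cv2.undistortPoints(np.float64(uv).reshape(-1,1,2),K,np.array(d["distortion"])).reshape(-1,2)
    T=np.array(d["world_from_camera"]);r=np.c_[p,np.ones(len(p))]@T[:3,:3].T
    return T[:3,3],r/np.linalg.norm(r,axis=1)[:,None]
def onz(d,uv,z):
    o,r=ray(d,uv);return o+r*((z-o[2])/r[:,2])[:,None]
def cross(d1,u1,d2,u2):
    o1,r1=ray(d1,[u1]);o2,r2=ray(d2,[u2]);a=np.c_[r1[0],-r2[0]]
    t=np.linalg.lstsq(a,o2-o1,rcond=None)[0];p,q=o1+t[0]*r1[0],o2+t[1]*r2[0]
    return (p+q)/2,np.linalg.norm(p-q)
def blobs(d,lo,hi,roi,amin=20):
    h=cv2.cvtColor(d["color"],cv2.COLOR_BGR2HSV);m=cv2.inRange(h,np.array(lo),np.array(hi))
    k=np.zeros_like(m);x0,y0,x1,y1=roi;k[y0:y1,x0:x1]=m[y0:y1,x0:x1]
    n,l,s,c=cv2.connectedComponentsWithStats(k)
    return [(s[i,4],c[i],cv2.minAreaRect(np.argwhere(l==i)[:,::-1].astype(np.float32))) for i in range(1,n) if s[i,4]>=amin],k
E
python3 - <<'E'
from h import *
t=optics.snapshot("top");s=optics.snapshot("scene")
def show(n,d,lo,hi,roi,z=None,a=20):
    for ar,c,r in blobs(d,lo,hi,roi,a)[0]:
        print(n,ar,c.round(1),np.round(r[0],1),np.round(r[1],1),round(r[2],1),onz(d,[c,r[0]],z).round(4).tolist() if z is not None else'')
show("cap",t,(0,0,0),(180,255,45),(310,178,415,312),.154)
show("or",t,(3,170,150),(20,255,255),(305,180,335,310),.145)
show("bl",t,(100,170,60),(130,255,255),(385,180,420,310),.145)
show("or s",s,(3,170,150),(20,255,255),(290,170,420,260),.145)
show("bl s",s,(100,170,60),(130,255,255),(340,140,430,220),.145)
show("wood",t,(0,90,20),(15,255,110),(175,255,220,290),.022)
big=cv2.hconcat([cv2.resize(t["color"][170:320,300:480],None,fx=4,fy=4)[:600,:720]]);cv2.imwrite("pics/box.png",big)
cv2.imwrite("pics/rod.png",cv2.resize(t["color"][250:320,170:310],None,fx=5,fy=5))
E
```

```text
cap 145 [321.  187.4] [321.  187.5] [ 9. 14.] 90.0 [[0.6117, 0.0818, 0.154], [0.6115, 0.0818, 0.154]]
cap 134 [401.9 188. ] [402. 188.] [ 8. 14.] 90.0 [[0.6082, -0.0735, 0.154], [0.6082, -0.0736, 0.154]]
cap 154 [321.1 304.4] [321.5 304. ] [10. 15.] 90.0 [[0.3931, 0.088, 0.154], [0.3938, 0.0872, 0.154]]
cap 164 [405.3 304.4] [405. 304.] [10. 16.] 90.0 [[0.3895, -0.068, 0.154], [0.3902, -0.0673, 0.154]]
or 353 [320.  245.6] [320.  245.5] [39.  8.] 90.0 [[0.5018, 0.0862, 0.145], [0.5019, 0.0862, 0.145]]
bl 28 [394.  211.5] [394.  211.5] [27.  0.] -90.0 [[0.5644, -0.0578, 0.145], [0.5644, -0.0578, 0.145]]
bl 354 [404.8 245.1] [404.8 245. ] [40.1  8.8] 88.2 [[0.4996, -0.075, 0.145], [0.4999, -0.0751, 0.145]]
bl 81 [395.5 262.7] [395.5 262.5] [71.  1.] 90.0 [[0.4668, -0.0555, 0.145], [0.4672, -0.0555, 0.145]]
or s 238 [334.1 200.3] [333.9 200.2] [32.1  7.5] 34.7 [[0.4961, 0.0884, 0.145], [0.4967, 0.0884, 0.145]]
or s 207 [332.1 220.4] [331.5 220. ] [76.4  2.9] 36.4 [[0.4536, 0.1366, 0.145], [0.4553, 0.1366, 0.145]]
bl s 172 [384.4 166.2] [384.  165.9] [29.5  6.1] 29.7 [[0.5103, -0.0923, 0.145], [0.5116, -0.0923, 0.145]]
bl s 172 [384.1 187.5] [381.1 185.9] [73.7  2.7] 31.0 [[0.4573, -0.0264, 0.145], [0.4654, -0.0261, 0.145]]
wood 224 [197.  272.7] [196.4 272.2] [30.9  7.9] 16.3 [[0.4558, 0.3424, 0.022], [0.4568, 0.3435, 0.022]]
```

View pics/box.png

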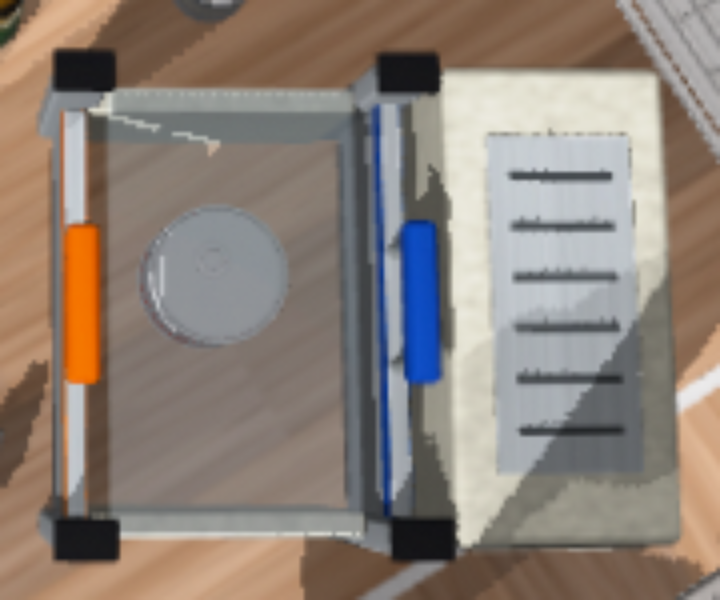

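View pics/rod.png

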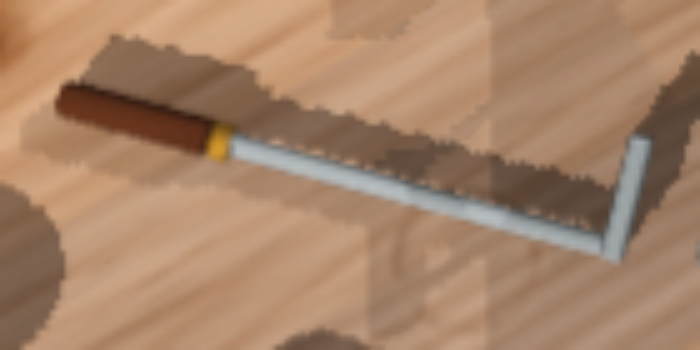

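The box crop shows the tin lid centred at crop (215,276), which is pixel (353.8,239). The rod crop shows the handle from about (60,98) to (233,145), and the blade from its corner at (615,258) to its end at (640,138).

```bash
python3 - <<'E'
from h import *
t=optics.snapshot("top");s=optics.snapshot("scene")
print("blue",cross(t,(404.8,245.1),s,(384.4,166.2)),"or",cross(t,(320,245.6),s,(334.1,200.3)))
print("tin",onz(t,[(353.8,239)],.057), "edges",onz(t,[(300+142/4,239),(300+288/4,239)],.057))
c=lambda x,y:(170+x/5,250+y/5)
h=onz(t,[c(60,98),c(232,146)],.022);b=onz(t,[c(605,253),c(640,138)],.034);e=onz(t,[c(235,146),c(600,243)],.017)
print(h,b,e)
for n,v in(("h",h[0]-h[1]),("bar",e[0]-e[1])):print(n,np.linalg.norm(v),np.degrees(np.arctan2(-v[0],v[1])))
v=b[1]-b[0];print("blade",np.linalg.norm(v),np.degrees(np.arctan2(v[1],v[0])))
print("hmid",h.mean(0))
E
```

```text
blue (array([ 0.49768794, -0.07149792,  0.16030832]), np.float64(0.0023364956480614834)) or (array([0.50104758, 0.08488395, 0.14038027]), np.float64(0.002780254552338999))
tin [[0.52047457 0.0072053  0.057     ]] edges [[ 0.52116851  0.04563022  0.057     ]
 [ 0.51975797 -0.03115192  0.057     ]]
[[0.46270999 0.37518281 0.022     ]
 [0.44140658 0.30010025 0.022     ]] [[0.39461567 0.14068492 0.034     ]
 [0.44249337 0.12496643 0.034     ]] [[0.44137954 0.29954374 0.017     ]
 [0.39799122 0.1424278  0.017     ]]
h 0.0780463075355784 -15.840398025806365
bar 0.1629968262394186 -15.43774479450017
blade 0.05039191453427895 -18.175270957432083
hmid [0.45205828 0.33764153 0.022     ]
```

Request:
{"method": "drive_tool", "body": {"moves": [[[0,0,-20],[0,0,0.112]],[[0,0,-20],[0,0,0.112]],[[0,0,-20],[0,0,0.112]],[[23,-31,0],[0,0,0]],[[23,-31,0],[0,0,0]],[[23,-31,0],[0,0,0]],[[23,-31,0],[0,0,0]],[[23,-31,0],[0,0,0]],[[23,-31,0],[0,0,0]],[[23,-31,0],[0,0,0]]], "grip": 0}}

```text
time_s: 1.3
ee_pos: [0.3282, -0.2849, 0.3024]
tool_rot: [3.141, -0.0, -0.023]
contact_force: [0.1, -0.5, 0.6]
width: 0.001
grip_force: 0.0
```

Request:
{"method": "drive_tool", "body": {"moves": [[[23,-31,0],[0,0,0]],[[23,-31,0],[0,0,0]],[[23,-31,0],[0,0,0]],[[23,-31,0],[0,0,0]],[[23,-31,0],[0,0,0]],[[23,-31,0],[0,0,0]],[[23,-31,0],[0,0,0]],[[0,0,0],[0,0,0]],[[0,0,0],[0,0,0]]]}}

```text
time_s: 2.2
ee_pos: [0.4937, -0.0727, 0.302]
tool_rot: [3.141, 0.001, -0.022]
contact_force: [-0.4, -0.5, -0.1]
width: 0.005
grip_force: 0.0
```

Request:
{"method": "drive_tool", "body": {"moves": [[[4,-1,30],[0,0,0]],[[0,0,30],[0,0,0]],[[0,0,30],[0,0,0]],[[0,0,15],[0,0,0]],[[0,0,5],[0,0,0]],[[0,0,5],[0,0,0]],[[0,0,5],[0,0,0]],[[0,0,4],[0,0,0]],[[0,0,4],[0,0,0]],[[0,0,0],[0,0,0]]]}}

```text
time_s: 3.2
ee_pos: [0.4977, -0.0722, 0.1743]
tool_rot: [3.141, -0.0, -0.023]
contact_force: [0.7, 0.8, 0.4]
width: -0.001
grip_force: 0.0
```

Request:
{"method": "drive_tool", "body": {"moves": [[[0,0,3],[0,0,0]],[[0,0,3],[0,0,0]],[[0,0,3],[0,0,0]],[[0,0,3],[0,0,0]],[[0,0,2],[0,0,0]]]}}

```text
time_s: 3.7
ee_pos: [0.4978, -0.0722, 0.1601]
tool_rot: [3.141, -0.001, -0.023]
contact_force: [0.4, 0.3, 1.9]
width: -0.0
grip_force: 1.3
```

Request:
{"method": "drive_tool", "body": {"moves": [[[0,0,2],[0,0,0]],[[0,0,1],[0,0,0]],[[0,0,1],[0,0,0]],[[0,0,0],[0,0,0]]]}}

```text
time_s: 4.1
ee_pos: [0.4976, -0.0722, 0.1562]
tool_rot: [3.142, 0.0, -0.023]
contact_force: [0.6, -0.6, 1.9]
width: -0.004
grip_force: 0.9
```

Request:
{"method": "drive_tool", "body": {"moves": [[[0,0,1],[0,0,0]],[[0,0,1],[0,0,0]]]}}

```text
time_s: 4.3
ee_pos: [0.4977, -0.0723, 0.1559]
tool_rot: [3.141, -0.001, -0.023]
contact_force: [-5.8, 1.7, 16.8]
width: 0.001
grip_force: 8.1
```

Request:
{"method": "drive_tool", "body": {"moves": [[[0,0,1],[0,0,0]],[[0,0,0],[0,0,0]]]}}

```text
time_s: 4.5
ee_pos: [0.4978, -0.0723, 0.1559]
tool_rot: [3.141, -0.002, -0.023]
contact_force: [-6.4, 1.3, 16.6]
width: -0.003
grip_force: 8.4
```

Request:
{"method": "drive_tool", "body": {"moves": [[[0,0,-10],[0,0,0]],[[0,0,-30],[0,0,0]],[[0,0,-30],[0,0,0]],[[0,-30,0],[0,0,0]],[[0,-40,0],[0,0,0]],[[0,-40,0],[0,0,0]],[[0,-40,0],[0,0,0]],[[0,-8,0],[0,0,0]],[[0,0,0],[0,0,0]]], "grip": 60}}

```text
time_s: 5.4
ee_pos: [0.5009, 0.0866, 0.2228]
tool_rot: [3.141, 0.001, -0.021]
contact_force: [-0.3, 0.3, 0.3]
width: 0.704
grip_force: 0.0
```

```bash
python3 - <<'E'
from h import *
t=optics.snapshot("top");s=optics.snapshot("scene")
a=[x[1] for x in blobs(t,(100,170,60),(130,255,255),(385,180,420,310))[0]];b=[x[1] for x in blobs(s,(100,170,60),(130,255,255),(340,140,430,220))[0]]
print(a,b)
for u in a:
  for v in b: print(cross(t,u,s,v))
print(bot.read_state()["ee_pos"])
E
```

```text
[] [array([383.1091954 , 173.54597701])]
[0.50116718 0.08486673 0.22297815]
```

Request:
{"method": "drive_tool", "body": {"moves": [[[0,0,30],[0,0,0]],[[0,0,30],[0,0,0]],[[0,0,20],[0,0,0]],[[0,0,13],[0,0,0]],[[0,0,0],[0,0,0]]]}}

```text
time_s: 6.0
ee_pos: [0.5004, 0.0846, 0.1285]
tool_rot: [3.141, 0.003, -0.025]
contact_force: [0.2, -0.2, -0.2]
width: 0.7
grip_force: 0.0
```

Request:
{"method": "drive_tool", "body": {"moves": [[[0,0,0],[0,0,0]],[[0,0,0],[0,0,0]],[[0,0,0],[0,0,0]],[[0,0,0],[0,0,0]],[[0,0,0],[0,0,0]]], "grip": 8, "grip_force": 60}}

```text
time_s: 6.5
ee_pos: [0.5019, 0.0859, 0.1317]
tool_rot: [-3.141, -0.002, -0.023]
contact_force: [-2.0, -0.7, 5.8]
width: 0.176
grip_force: 59.3
```

Request:
{"method": "drive_tool", "body": {"moves": [[[0,0,-5],[0,0,0]],[[0,0,-10],[0,0,0]],[[0,0,-12],[0,0,0]],[[0,0,-12],[0,0,0]],[[0,0,-12],[0,0,0]],[[0,0,-12],[0,0,0]],[[0,0,-10],[0,0,0]],[[0,0,-6],[0,0,0]],[[0,0,-3],[0,0,0]],[[0,0,0],[0,0,0]]]}}

```text
time_s: 7.5
ee_pos: [0.5018, 0.0859, 0.2125]
tool_rot: [-3.141, -0.002, -0.023]
contact_force: [5.3, 1.5, -0.3]
width: 0.172
grip_force: 59.2
```

Request:
{"method": "drive_tool", "body": {"moves": [[[0,0,-2],[0,0,0]],[[0,0,-2],[0,0,0]],[[0,0,0],[0,0,0]]]}}

```text
time_s: 7.8
ee_pos: [0.5017, 0.0859, 0.216]
tool_rot: [-3.141, -0.001, -0.023]
contact_force: [6.2, 1.2, -3.0]
width: 0.175
grip_force: 58.8
```

Request:
{"method": "drive_tool", "body": {"moves": [[[0,0,-1],[0,0,0]],[[0,0,-1],[0,0,0]],[[0,0,-1],[0,0,0]],[[0,0,0],[0,0,0]]]}}

```text
time_s: 8.2
ee_pos: [0.5016, 0.0859, 0.2168]
tool_rot: [-3.142, 0.001, -0.023]
contact_force: [11.4, 2.8, -13.2]
width: 0.174
grip_force: 59.0
```

Request:
{"method": "drive_tool", "body": {"moves": [[[0,0,2],[0,0,0]],[[0,0,0],[0,0,0]],[[0,0,0],[0,0,0]],[[0,0,0],[0,0,0]],[[0,0,-20],[0,0,0]],[[0,0,-30],[0,0,0]],[[0,-40,0],[0,0,0]],[[0,-40,0],[0,0,0]]], "grip": 50}}

```text
time_s: 9.0
ee_pos: [0.5036, 0.1661, 0.2691]
tool_rot: [-3.141, -0.003, -0.026]
contact_force: [0.8, -1.0, 0.1]
width: 0.586
grip_force: 0.0
```

Request:
{"method": "drive_tool", "body": {"moves": [[[0,0,0],[0,0,-0.1323]],[[0,0,0],[0,0,-0.1323]],[[0,0,0],[0,0,-0.1323]],[[0,0,0],[0,0,-0.1323]],[[0,0,0],[0,0,-0.1323]],[[0,0,0],[0,0,-0.1323]],[[0,0,0],[0,0,-0.1323]],[[0,0,0],[0,0,-0.1323]],[[0,0,0],[0,0,-0.1323]],[[0,0,0],[0,0,-0.1323]]]}}

```text
time_s: 10.0
ee_pos: [0.5031, 0.1657, 0.2676]
tool_rot: [3.141, -0.0, 1.305]
contact_force: [0.1, -0.2, 0.0]
width: 0.586
grip_force: 0.0
```

Request:
{"method": "drive_tool", "body": {"moves": [[[0,0,0],[0,0,0]],[[0,0,0],[0,0,0]]]}}

```text
time_s: 10.2
ee_pos: [0.5031, 0.1657, 0.2675]
tool_rot: [3.141, -0.0, 1.296]
contact_force: [-0.1, -0.4, 1.8]
width: 0.587
grip_force: 0.0
```

```bash
python3 - <<'E'
from h import *
t=optics.snapshot("top")
s=optics.snapshot("scene")
for ar,c,r in blobs(t,(0,90,20),(15,255,110),(175,255,220,290))[0]: print(ar,c,r,onz(t,[c,r[0]],.022))
for ar,c,r in blobs(s,(0,90,20),(15,255,110),(225,300,275,335))[0]: print(ar,c,r,onz(s,[c,r[0]],.016))
cv2.imwrite("pics/s1.png",s["color"])
E
```

```text
222 [197.04504505 272.68018018] ((196.5335693359375, 272.384765625), (31.15999984741211, 7.640000343322754), 16.26020622253418) [[0.455785   0.34221455 0.022     ]
 [0.4564301  0.34333512 0.022     ]]
407 [251.57493857 316.91646192] ((251.15000915527344, 316.9500427246094), (12.016654014587402, 35.73373031616211), 71.56504821777344) [[0.45197752 0.34402873 0.016     ]
 [0.45244117 0.34470824 0.016     ]]
```

View pics/s1.png

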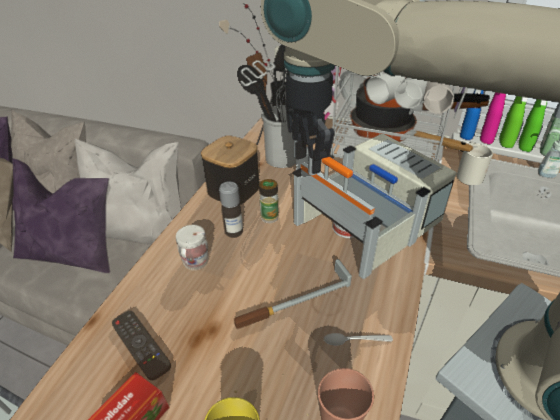

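The picture shows the orange handle fully up at (337,166), the blue gate down at (383,174), and the rod still at (251,317). Next I go to the rod handle.

Request:
{"method": "drive_tool", "body": {"moves": [[[31,-19,0],[0,0,0]],[[31,-19,0],[0,0,20]],[[31,-19,20],[0,0,0]],[[31,-19,30],[0,0,0]],[[31,-19,40],[0,0,0]],[[0,0,40],[0,0,0]],[[0,0,40],[0,0,0]],[[0,0,0],[0,0,0]]]}}

```text
time_s: 11.1
ee_pos: [0.4662, 0.3394, 0.0937]
tool_rot: [-3.135, 0.01, 1.149]
contact_force: [0.6, -0.2, 0.5]
width: 0.589
grip_force: 0.0
```

Row 2 had a stray 20 in its turn, which the 8.59° cap limited. I correct the yaw now.

Request:
{"method": "drive_tool", "body": {"moves": [[[-2,-13,0],[0,0,0]],[[0,0,0],[0,0,-0.1]],[[0,0,0],[0,0,-0.05]],[[0,0,0],[0,0,0]],[[0,0,0],[0,0,0]]]}}

```text
time_s: 11.6
ee_pos: [0.4573, 0.3452, 0.1029]
tool_rot: [3.139, -0.003, 1.298]
contact_force: [-0.2, -0.4, 0.1]
width: 0.583
grip_force: 0.0
```

Request:
{"method": "drive_tool", "body": {"moves": [[[-3,-3,30],[0,0,0]],[[0,0,30],[0,0,0]],[[0,0,18],[0,0,0]],[[0,0,7],[0,0,0]],[[0,0,2],[0,0,0]],[[0,0,0],[0,0,0]]]}}

```text
time_s: 12.2
ee_pos: [0.4537, 0.3429, 0.0145]
tool_rot: [3.14, -0.001, 1.299]
contact_force: [-0.2, 0.4, -0.2]
width: 0.585
grip_force: 0.0
```

Request:
{"method": "drive_tool", "body": {"moves": [[[0,0,0],[0,0,0]],[[0,0,0],[0,0,0]],[[0,0,0],[0,0,0]],[[0,0,0],[0,0,0]],[[0,0,0],[0,0,0]]], "grip": 8, "grip_force": 80}}

```text
time_s: 12.7
ee_pos: [0.4537, 0.3429, 0.0146]
tool_rot: [3.14, -0.002, 1.3]
contact_force: [-1.3, -0.0, 6.2]
width: 0.164
grip_force: 80.4
```

Request:
{"method": "drive_tool", "body": {"moves": [[[0,0,-3],[0,0,0]],[[0,0,-3],[0,0,0]],[[0,0,0],[0,0,0]],[[0,0,0],[0,0,0]]]}}

```text
time_s: 13.1
ee_pos: [0.4529, 0.3424, 0.019]
tool_rot: [-3.141, 0.0, 1.3]
contact_force: [-0.7, 0.1, -1.4]
width: 0.169
grip_force: 79.5
```

```bash
python3 - <<'E'
from h import *
print(bot.read_state()["ee_pos"],bot.read_state()["tool_rot"],bot.read_state()["contact_force"])
t=optics.snapshot("top")
cv2.imwrite("pics/r2.png",cv2.resize(t["color"][250:320,170:340],None,fx=4.5,fy=4.5))
for ar,c,r in blobs(t,(0,0,70),(180,60,255),(200,260,312,312))[0]: print(ar,c,r)
E
```

```text
[0.45290249 0.34240225 0.019044  ] [-3.14136132e+00  3.51198537e-04  1.29981610e+00] [-0.69389358  0.06650669 -1.37665644]
1374 [233.05676856 290.93158661] ((247.10414123535156, 292.6845703125), (101.52983856201172, 45.733985900878906), 7.969610214233398)
21 [310.23809524 300.71428571] ((310.0, 301.0), (8.0, 2.0), 90.0)
```

View pics/r2.png

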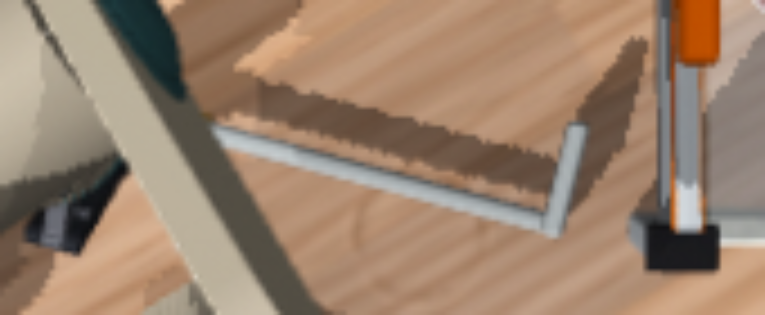

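The crop shows the blade from about (551,234) to (577,124), and the bar running to (215,133).

```bash
python3 - <<'E'
from h import *
t=optics.snapshot("top");c=lambda x,y:(170+x/4.5,250+y/4.5)
b=onz(t,[c(552,234),c(577,124)],.0385);e=onz(t,[c(215,133),c(540,219)],.0215)
v=e[0]-e[1];yaw=np.arctan2(-v[0],v[1]);w=b[1]-b[0]
print(b,np.linalg.norm(w),np.degrees(yaw),np.degrees(np.arctan2(w[1],w[0])))
R=np.array([[np.cos(yaw),-np.sin(yaw)],[np.sin(yaw),np.cos(yaw)]])
m=b.mean(0)[:2];tcp=np.array(bot.read_state()["ee_pos"])[:2]
print("mid",m,"origin",m-R@[.0225,-.215],"tcp in rod frame",R.T@(tcp-m)+[.0225,-.215])
E
```

```text
[[0.39189878 0.13733314 0.0385    ]
 [0.44258592 0.12465758 0.0385    ]] 0.0522480177736885 -15.379079186133268 -14.040261716426123
mid [0.41724235 0.13099536] origin [0.4525669 0.3442638] tcp in rod frame [ 0.00078371 -0.00173821]
```

Request:
{"method": "drive_tool", "body": {"moves": [[[0,0,0],[0,0,-0.082]],[[0,0,0],[0,0,-0.082]],[[0,0,0],[0,0,-0.082]],[[0,-10,0],[0,0,0]],[[0,-11,0],[0,0,0]],[[0,-10,0],[0,0,0]],[[0,0,0],[0,0,0]],[[0,0,0],[0,0,0]]]}}

```text
time_s: 14.0
ee_pos: [0.4218, 0.3434, 0.0195]
tool_rot: [3.141, -0.0, 1.546]
contact_force: [0.3, 0.5, -1.0]
width: 0.165
grip_force: 79.4
```

```bash
cat >> h.py <<'E'
O=np.array([.5025,.0850]);B=np.radians(-1.4);RB=np.array([[np.cos(B),-np.sin(B)],[np.sin(B),np.cos(B)]])
def box():
    s=bot.read_state();return (RB.T@(np.array(s["ee_pos"][:2])-O)).round(4),round(s["ee_pos"][2],4),round(s["tool_rot"][2]-np.pi/2-B,4),np.round(s["contact_force"],1)
E
python3 - <<'E'
from h import *
print(box())
t=optics.snapshot("top")
cv2.imwrite("pics/r3.png",cv2.resize(t["color"][170:320,190:340],None,fx=4,fy=4))
E
```

```text
(array([-0.087 ,  0.2564]), np.float64(0.0195), np.float64(-0.0005), array([ 0.3,  0.5, -1. ]))
```

View pics/r3.png

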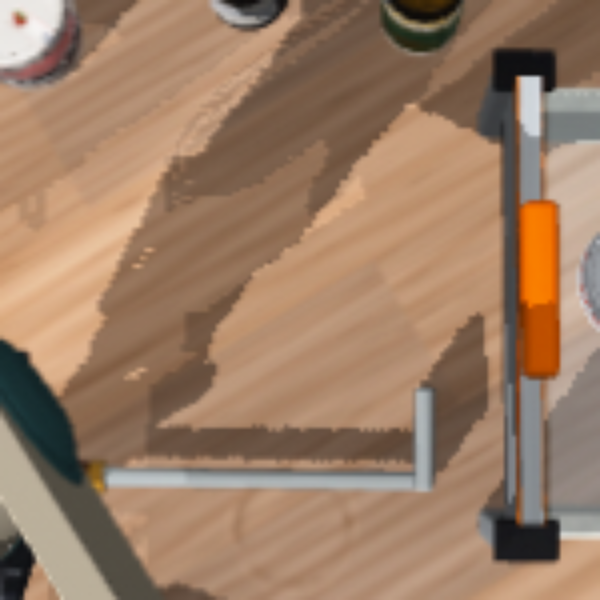

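The crop shows the rod square to the gate, with the blade from (423,490) to (424,385).

```bash
python3 - <<'E'
from h import *
t=optics.snapshot("top");c=lambda x,y:(190+x/4,170+y/4)
p=onz(t,[c(423,490),c(424,385),c(413,440),c(433,440)],.0385)[:,:2];print(((p-O)@RB).round(4))
# post foot check: inner faces seen at crop
E
```

```text
[[-0.0921  0.0433]
 [-0.0372  0.043 ]
 [-0.0661  0.0486]
 [-0.066   0.0381]]
```

Request:
{"method": "drive_tool", "body": {"moves": [[[-15,1,0],[0,0,0]],[[-25,0,0],[0,0,0]],[[-25,0,0],[0,0,0]],[[-25,0,0],[0,0,0]],[[0,0,0],[0,0,0]]]}}

```text
time_s: 14.6
ee_pos: [0.4208, 0.2503, 0.0189]
tool_rot: [-3.141, 0.001, 1.543]
contact_force: [-0.6, 0.7, -1.7]
width: 0.167
grip_force: 79.4
```

Request:
{"method": "drive_tool", "body": {"moves": [[[-25,0,0],[0,0,0]],[[-25,0,0],[0,0,0]],[[-20,0,0],[0,0,0]],[[-15,0,0],[0,0,0]],[[0,0,0],[0,0,0]],[[0,0,0],[0,0,0]]]}}

```text
time_s: 15.2
ee_pos: [0.419, 0.1685, 0.0195]
tool_rot: [3.141, -0.0, 1.545]
contact_force: [-0.0, 0.8, -0.9]
width: 0.164
grip_force: 79.4
```

```bash
python3 - <<'E'
from h import *
print(box())
E
```

```text
(array([-0.0855,  0.0814]), np.float64(0.0195), np.float64(-0.0015), array([-0. ,  0.8, -0.9]))
```

Request:
{"method": "drive_tool", "body": {"moves": [[[0,10,0],[0,0,-0.035]],[[0,10,0],[0,0,-0.035]],[[-1,10,0],[0,0,-0.035]],[[-1,9,0],[0,0,-0.035]],[[0,0,0],[0,0,0]],[[0,0,0],[0,0,0]]]}}

```text
time_s: 15.8
ee_pos: [0.4575, 0.1679, 0.0191]
tool_rot: [-3.141, -0.0, 1.685]
contact_force: [0.6, -0.2, -0.9]
width: 0.163
grip_force: 79.4
```

```bash
python3 - <<'E'
from h import *
print(box())
t=optics.snapshot("top")
cv2.imwrite("pics/r4.png",cv2.resize(t["color"][180:310,280:410],None,fx=4.5,fy=4.5))
E
```

```text
(array([-0.047 ,  0.0818]), np.float64(0.0191), np.float64(0.139), array([ 0.6, -0.2, -0.9]))
```

View pics/r4.png

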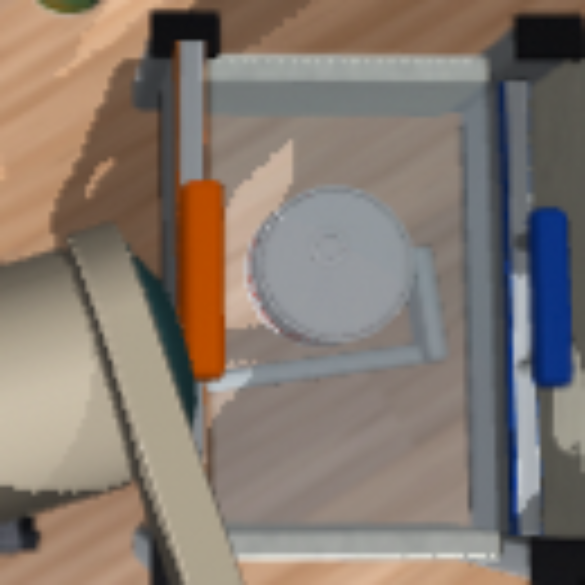

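The crop shows the blade behind the tin, with its end at (425,250), and the bar along the tin's -x side. Now I pull.

Request:
{"method": "drive_tool", "body": {"moves": [[[3,2,2],[0,0,0]],[[6,1,0],[0,0,0]],[[12,1.7,0],[0,0,0]],[[12,1.7,0],[0,0,0]],[[12,1.7,0],[0,0,0]],[[12,1.7,0],[0,0,0]],[[8,1,0],[0,0,0]],[[3,0.5,0],[0,0,0]]]}}

```text
time_s: 16.65
ee_pos: [0.4611, 0.2372, 0.0172]
tool_rot: [-3.142, 0.0, 1.687]
contact_force: [-0.1, -1.3, -1.5]
width: 0.169
grip_force: 79.4
```

Request:
{"method": "drive_tool", "body": {"moves": [[[6,1,0],[0,0,0]],[[12,1.7,0],[0,0,0]],[[12,1.7,0],[0,0,0]],[[12,1.7,0],[0,0,0]],[[12,1.7,0],[0,0,0]],[[12,1.7,0],[0,0,0]],[[12,1.7,0],[0,0,0]],[[12,1.7,0],[0,0,0]],[[10,1.5,0],[0,0,0]],[[4,0.5,0],[0,0,0]]]}}

```text
time_s: 17.65
ee_pos: [0.464, 0.3423, 0.0173]
tool_rot: [3.141, -0.0, 1.687]
contact_force: [-0.4, -1.2, -0.8]
width: 0.167
grip_force: 79.4
```

```bash
python3 - <<'E'
from h import *
print(box())
t=optics.snapshot("top");s=optics.snapshot("scene")
a=cv2.resize(t["color"][160:320,170:370],None,fx=2,fy=2);b=cv2.resize(s["color"][160:320,200:400],None,fx=2,fy=2)
cv2.imwrite("pics/r5.png",cv2.hconcat([a,b]))
E
```

```text
(array([-0.0448,  0.2563]), np.float64(0.0173), np.float64(0.1402), array([-0.4, -1.2, -0.8]))
```

View pics/r5.png

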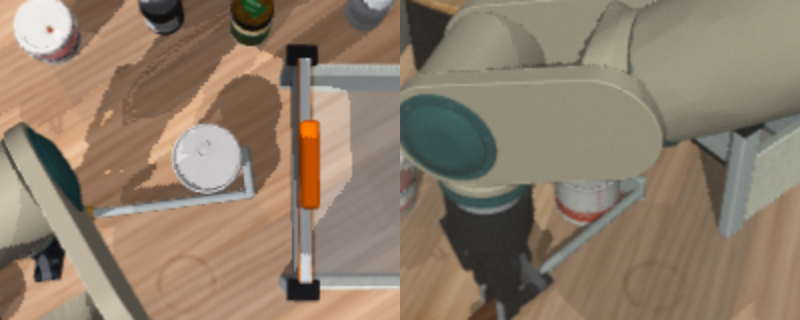

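The crop shows the tin upright outside the doorway, at about (207,158) in the top part, with the blade at (248,175). Now I lay the rod down and release it.

Request:
{"method": "drive_tool", "body": {"moves": [[[-1,0,0],[0,0,0]],[[-1,0,0],[0,0,0]],[[0,0,1],[0,0,0]],[[0,0,1],[0,0,0]],[[0,0,0.5],[0,0,0]],[[0,0,0],[0,0,0]]]}}

```text
time_s: 18.35
ee_pos: [0.4643, 0.3391, 0.0147]
tool_rot: [-3.141, 0.0, 1.686]
contact_force: [-0.3, 0.3, -2.5]
width: 0.168
grip_force: 79.6
```

Request:
{"method": "drive_tool", "body": {"moves": [[[0,0,0],[0,0,0]],[[0,0,0],[0,0,0]],[[0,0,0],[0,0,0]],[[0,0,0],[0,0,0]]], "grip": 45}}

```text
time_s: 18.75
ee_pos: [0.4644, 0.3393, 0.0149]
tool_rot: [3.141, -0.0, 1.686]
contact_force: [0.4, -0.3, -0.0]
width: 0.529
grip_force: 0.0
```

Request:
{"method": "drive_tool", "body": {"moves": [[[0,0,-10],[0,0,0]],[[0,0,-20],[0,0,0]],[[0,0,-40],[0,0,0]],[[0,0,-40],[0,0,0]],[[0,0,-40],[0,0,0]],[[0,0,-40],[0,0,0]],[[0,0,-40],[0,0,0]],[[0,0,-40],[0,0,0]],[[0,0,0],[0,0,0]]]}}

```text
time_s: 19.65
ee_pos: [0.4654, 0.34, 0.2931]
tool_rot: [3.13, -0.005, 1.686]
contact_force: [-0.3, 0.3, 1.0]
width: 0.527
grip_force: 0.0
```

Request:
{"method": "drive_tool", "body": {"moves": [[[-32,1,0],[0,0,0]],[[-32,1,0],[0,0,0]],[[-32,1,0],[0,0,0]],[[-32,1,0],[0,0,0]],[[-32,1,0],[0,0,0]],[[-32,1,0],[0,0,0]],[[-32,1,0],[0,0,0]],[[-32,0,0],[0,0,0]],[[0,0,0],[0,0,0]],[[0,0,0],[0,0,0]]], "grip": 0, "grip_force": 20}}

```text
time_s: 20.65
ee_pos: [0.5005, 0.0855, 0.2849]
tool_rot: [3.142, -0.0, 1.684]
contact_force: [-0.5, 0.1, 0.2]
width: -0.002
grip_force: 0.0
```

Request:
{"method": "drive_tool", "body": {"moves": [[[0,1,20],[0,0,0]],[[0,0,14],[0,0,0]],[[0,0,6],[0,0,0]],[[0,0,5],[0,0,0]],[[0,0,5],[0,0,0]],[[0,0,8],[0,0,0]],[[0,0,8],[0,0,0]],[[0,0,8],[0,0,0]],[[0,0,8],[0,0,0]],[[0,0,8],[0,0,0]]]}}

```text
time_s: 21.65
ee_pos: [0.5018, 0.0858, 0.1942]
tool_rot: [3.141, 0.0, 1.686]
contact_force: [1.9, 2.9, 3.3]
width: -0.001
grip_force: 1.5
```

Request:
{"method": "drive_tool", "body": {"moves": [[[0,0,8],[0,0,0]],[[0,0,8],[0,0,0]],[[0,0,8],[0,0,0]],[[0,0,6],[0,0,0]],[[0,0,3],[0,0,0]],[[0,0,2],[0,0,0]],[[0,0,1],[0,0,0]],[[0,0,0],[0,0,0]]]}}

```text
time_s: 22.45
ee_pos: [0.5014, 0.0856, 0.1585]
tool_rot: [-3.141, 0.0, 1.686]
contact_force: [0.0, -0.6, 0.6]
width: -0.001
grip_force: 0.2
```

Request:
{"method": "drive_tool", "body": {"moves": [[[0,0,1],[0,0,0]],[[0,0,1],[0,0,0]],[[0,0,1],[0,0,0]],[[0,0,1],[0,0,0]],[[0,0,0],[0,0,0]]]}}

```text
time_s: 22.95
ee_pos: [0.5016, 0.0857, 0.156]
tool_rot: [3.141, 0.0, 1.686]
contact_force: [-5.4, -1.7, 10.1]
width: -0.002
grip_force: 4.8
```

Request:
{"method": "drive_tool", "body": {"moves": [[[0,0,1],[0,0,0]],[[0,0,1],[0,0,0]],[[0,0,0],[0,0,0]]]}}

```text
time_s: 23.25
ee_pos: [0.5017, 0.0857, 0.1558]
tool_rot: [3.14, 0.001, 1.686]
contact_force: [-9.9, -2.7, 19.4]
width: 0.002
grip_force: 10.0
```

Request:
{"method": "drive_tool", "body": {"moves": [[[0,0,-15],[0,0,0]],[[0,0,-30],[0,0,0]],[[0,0,-40],[0,0,0]],[[0,0,-40],[0,0,0]],[[-40,0,0],[0,0,0]],[[-40,0,0],[0,0,0]],[[-40,0,0],[0,0,0]],[[-40,0,0],[0,0,0]],[[0,0,0],[0,0,0]]]}}

```text
time_s: 24.15
ee_pos: [0.5199, -0.077, 0.2768]
tool_rot: [-3.14, 0.001, 1.681]
contact_force: [-0.1, 0.0, -0.7]
width: 0.002
grip_force: 0.0
```

```bash
python3 - <<'E'
from h import *
print(box(),bot.read_state()["time_s"])
t=optics.snapshot("top");s=optics.snapshot("scene")
a=cv2.resize(t["color"][130:330,160:430],(400,296));b=cv2.resize(s["color"][130:350,160:460],(400,293))
cv2.imwrite("pics/end.png",cv2.hconcat([a[:290],b[:290]]))
E
```

```text
(array([ 0.0214, -0.1615]), np.float64(0.2768), np.float64(0.1344), array([-0.1,  0. , -0.7])) 24.15
```

View pics/end.png

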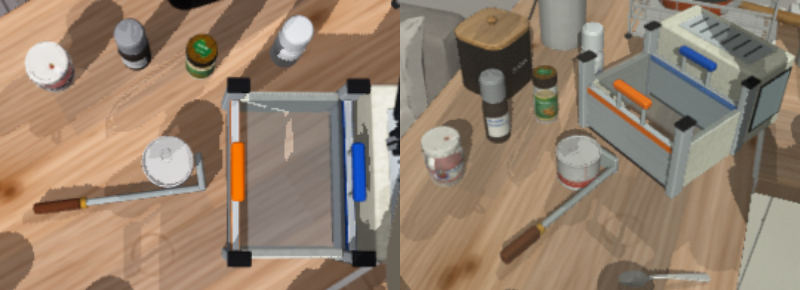

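The final picture shows both gates down, with the orange handle at (237,172) and the blue at (358,172) in the top part. The tin stands upright at (167,160), the rod lies flat outside the doorway, and the jars and mills haven't moved.

```bash
python3 -c "
from workcell import bot
print(bot.sign_off())"
```

```text
the job is handed in; nothing more can be done
None
```

I shut the inner gate, then raised the outer gate fully; the tin is raked out and upright on the worktop, the rod lies outside the doorway, the outer gate is shut again, and the job was handed in at about 24 s.

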